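# Set the slicer's thickness lever and load the lime

## Task

Make the little food slicer ready for the lime. First guide its black-knobbed thickness lever through the zigzag gate, out of the parking lane at the left end and into the slot that the red clip marks, and draw it fully home against that slot's near end. Then lay the lime from the chopping board gently in the slicer's white feed tray beside the blade, without dropping it; the lever must stay home, and the lemon, the mandarin and the tin stay where they are.

Things in the scene. Friction and masses are not known exactly. Their poses are not given: they have to be found in the camera images.
- slicer: compact food slicer, white, fixed, about 150 mm along its x and 280 mm along its y. Origin: under it, on the worktop; x away from the robot, y to the left, z up. Left part (y 9 to 151 mm): housing, with the aluminium gate plate on top (plate top z 70 mm). Middle (y -4 to 9 mm): upright round blade with guard, x -45 to 45 mm, top z 90 mm. Right part: white feed tray
- gate_start (a point): near end of the gate's parking lane, on the plate's top, at (-26, 125, 70) mm of the slicer; axes as the slicer. Lever-middle positions from here: four lanes along x, at y 0 (parking), -30, -60, -90 mm (settings), each from x 0 (closed near end) to 52 mm. Cross passages join lanes 0 and -30 at x 52, lanes -30 and -60 at x 28, lanes -60 and -90 at x 52 mm only. Rigid walls, 2.5 mm play each way
- lever_knob (a point): middle of the lever's black round knob: upright, 24 mm in diameter, 32 mm high, 55 mm above the gate plate (slicer z 125 mm), on a 10 mm steel stem. It moves level, the lever stays upright; axes as the slicer. It starts somewhere in the parking lane's near 30 mm
- lever_along (a joint): lever travel along the slicer's +x (away from the robot), m: 0 at the near, closed end of the slots (fully home), 0.028 at the middle cross passage (joining settings 1 and 2), 0.052 at the far cross passages. No spring: it stays where it is left; friction about 1 N
- lever_across (a joint): lever travel along the slicer's -y (to the right, towards the blade), m: 0 in the parking lane, 0.03, 0.06 and 0.09 in the setting slots. No spring, friction about 1 N
- red_clip: red clip that marks the wanted slot; fixed on the gate plate in front of the near end of one of the three setting slots (which one varies); 14 x 20 x 7 mm. Origin: middle of its underside; axes as the slicer. A lever fully home in the slot it marks has its middle 16 mm in +x of this origin, at the same y
- grey_clip_a: grey clip, marks a slot that is not wanted; fixed on the gate plate in front of the near end of one of the three setting slots (which one varies); 14 x 20 x 7 mm. Origin: middle of its underside; axes as the slicer. A lever fully home in the slot it marks has its middle 16 mm in +x of this origin, at the same y
- grey_clip_b: grey clip like grey_clip_a; marks a slot that is not wanted
- tray_floor (a point): middle of the feed tray's floor (30 mm above the worktop), axes as the slicer. The tray is open on top, 130 mm along x and 110 mm along y inside, with rims 12 mm above its floor; the blade, 60 mm above the floor at its highest, stands 63 mm to the left (+y) of this point
- chopping_board: wooden chopping board 220 (x) x 320 (y) x 21 mm, fixed, to the right of the slicer; origin in the middle of its underside. The three fruits lie on it about 105 mm apart along its y, in any order
- lime_center (a point): middle of the loose green lime (60 x 48 x 48 mm, about 0.06 kg): its long axis is this point's x, lying level; it is 48 mm across the y and z axes and rests 24 mm above what it lies on; it can roll
- lemon: loose yellow lemon, 72 x 55 x 56 mm, on the board; origin at its underside; leave it alone
- mandarin: loose orange mandarin, 49 x 50 x 44 mm, on the board; origin at its underside; leave it alone
- tuna_tin: loose food tin, 75 mm in diameter, 58 mm high, standing behind the slicer; origin at its underside; leave it alone

How it is judged:
By the outcome, as a careful person would: the job done as asked, in the order asked, and still so for the second after the job is handed in, with the robot touching nothing.
It also fails if it takes over 67 s, if anything falls off the work surface, if the arm or the gripper's body presses on something with over 40 N, if the wrist force passes 120 N, or if a joint passes its speed limit or range.

## Robot

A 6-joint arm with a two-finger parallel gripper is mounted at the origin on a cart in front of the work surface, level with it; the furniture and walls round the work are solid. World frame = base frame: x ahead of the robot, y to its left, z up, the work surface at z = 0. Lengths are in m, angles in rad, forces in N, time in s.
With the tool pointing down it reaches from about 0.275 to 0.825 m from the base axis. Payload 5.2 kg.
Tool frame: the origin (TCP) lies at the very end of the fingers, on their centre line; the grasp point (between the pads) lies 19 mm behind it; z points along the fingers, y is the line along which they close (so a half turn about z gives the same grasp; the last joint's range is limited). The gripper opens to 93 mm and grips with 3 to 60 N. Pads are 15 mm wide; open, the fingers measure 128 mm over their backs; the gripper's body (75 mm by 188 mm) begins 65 mm behind the grasp point.
Start: joints at [0.918, 0.259, 1.535, -0, 1.348, -0.203], TCP at [0.239, 0.495, 0.219] pointing down, gripper open.
Joint ranges: [-3.14, 3.14], [-0.91, 2.08], [0.19, 2.58], [-1.22, 4.36], [0.22, 2.71], [-3.12, 3.12]. Speed limits (rad/s): [2.57, 2.57, 3.14, 3.14, 3.14, 3.14].

## Interface

Orientations are given as a unit quaternion [w, x, y, z].
In Python, from workcell import telemetry, get_image, camera_params, finish_job gives the robot as it stands. The module is installed in compiled form; this text tells all that it offers.
- The arm moves only by the tool send_rows, never from a script. Its arguments are lists of equal length, an entry for each row: "xyz": the shift along the tool's x, y, z in cm, a list of three; "yaw": the turn about the tool's z in rad; "claw": the finger opening in cm, from 0 to 9.3. A call has 1 to 20 rows; each row shifts and turns the commanded pose from where the row before left it, along the tool's axes as they then stand; what a row does not reach is not made up. A row lasts 1/10 s, in which the tool goes at most 50 mm and 8.59 degrees, less where a joint would pass 70% of its speed; a pose out of reach is approached as far as the arm can. A call with a gripper value outside its range is refused whole. The fingers move at their own pace and stop on an object; "newtons" is the grip in N (left out, the last holds). Time passes only in rows, so rows that do not move let the fingers close. It gives the time, the measured TCP pose, the force, the opening and the grip force at its end, in the units of the state.
- telemetry.get_obs(): the state, without advancing time (a new reading comes with each control period).
- get_image(name): name is "side" or "top"; returns the picture (384x512x3 uint8, red, green, blue); there is no depth.
- camera_params(name): a dict with "mtx" (3x3 intrinsics, pixels), "R" (3x3) and "t" (3): a world point X has camera coordinates R X + t. Camera axes: x right, y down, z forward; pixel columns grow to the right and rows downward; lengths in m; the calibration is good to about 2 mm. A picture is of the moment at which its call begins. camera_params takes no time and is no camera call.
- finish_job(): hands the job in; it is judged then, once.
The state is a dict: "time_s": time; "joint_positions": joint angles; "qd": joint speeds; "effort": joint torques, N m; "eef_pos": TCP position; "tool_rot": TCP orientation; "force": force on the tool from outside, world axes, zero at the start; "moment": the same for the moment, N m; "grip_width": opening from 0.0 (shut) to 1.0 (fully open); "finger_force": force on a finger pad.
Only numpy, scipy, OpenCV 4.12 (cv2) and the standard library are available. Lean on these libraries where they do the work, as an engineer would, in place of code of your own. Each camera call takes 0.05 s, during which the arm holds its last target. There are 200 camera calls.

## Working session

There is one attempt and no reset: what is moved stays moved. The work goes in short steps, Python scripts to look and compute and a tool call to move; the robot and the scene stay as the last step left them, time stands still between calls to the robot, and variables do not carry over. Pictures are saved under pics/ and viewed, at most 10 in all, crops included, and the job is handed in when it is done.

Besides the shell and the picture viewer there is one more tool, called after "Request:" as a command line: name --pt "numbers of a row" for each row, then --argument value for the rest. send_rows: Moves the arm, as the interface text tells. Its arguments: {"type":"object","properties":{"xyz":{"type":"array"},"yaw":{"type":"array"},"claw":{"type":"array"},"newtons":{"type":"number"}},"required":["xyz","yaw","claw"]}

```bash
mkdir -p pics; python3 - <<'E'
from workcell import telemetry,get_image,camera_params
import cv2,json
o=telemetry.get_obs()
for k in ("time_s","eef_pos","tool_rot","grip_width"):print(k,o[k])
for n in("side","top"):
    im=get_image(n);cv2.imwrite(f"pics/{n}0.png",im[:,:,::-1]);p=camera_params(n);print(n,p)
E
```

```text
time_s 0.0
eef_pos [0.23879565 0.49485316 0.21781551]
tool_rot [-3.70025943e-04  2.23029261e-01  9.74811322e-01 -8.36056004e-04]
grip_width 1.0001725620673858
side {'mtx': array([[462.36731216,   0.        , 255.30358688],
       [  0.        , 462.36731216, 190.98615454],
       [  0.        ,   0.        ,   1.        ]]), 'R': array([[-0.98974517, -0.14222523, -0.01328481],
       [-0.05619187,  0.47316078, -0.87918221],
       [ 0.13132775, -0.86941984, -0.47630049]]), 't': array([0.57735423, 0.14425396, 1.38536384])}
top {'mtx': array([[452.74094692,   0.        , 252.40908543],
       [  0.        , 452.74094692, 191.49055686],
       [  0.        ,   0.        ,   1.        ]]), 'R': array([[ 0.02198179, -0.99972888,  0.00767942],
       [-0.99757094, -0.02244089, -0.06594404],
       [ 0.0660985 , -0.0062112 , -0.99779377]]), 't': array([-0.03788925,  0.59602854,  1.26426941])}
```

View pics/side0.png

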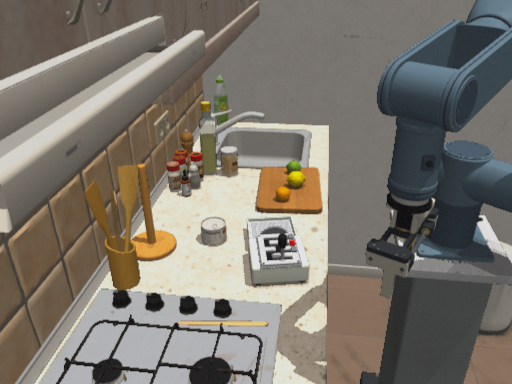

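View pics/top0.png

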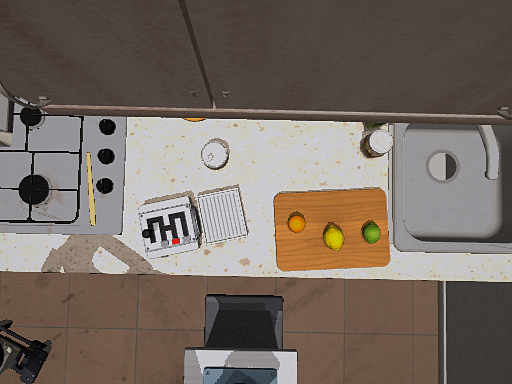

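The side view shows the slicer near (277,248) and the lime at (294,167). In the top view the gate is near (168,225), the knob at about (147,233), the tray at about (220,215), the red clip at (176,241) and the lime at (372,233). I'll zoom in on those next.

```bash
cat > h.py <<'E'
import numpy as np,cv2
from workcell import telemetry,get_image,camera_params
def ray(n,uv):
    p=camera_params(n);R,t=p["R"],p["t"]
    d=R.T@np.linalg.inv(p["mtx"])@np.array([uv[0],uv[1],1.]);return -R.T@t,d/np.linalg.norm(d)
def onplane(n,uv,z):
    c,d=ray(n,uv);return c+d*(z-c[2])/d[2]
def cross(u1,u2):
    c1,d1=ray("side",u1);c2,d2=ray("top",u2)
    s=np.linalg.lstsq(np.c_[d1,-d2],c2-c1,rcond=None)[0]
    a,b=c1+s[0]*d1,c2+s[1]*d2;return (a+b)/2,np.linalg.norm(a-b)
def proj(n,X):
    p=camera_params(n);q=p["mtx"]@(p["R"]@X+p["t"]);return q[:2]/q[2]
def blobs(im,lo,hi,amin=8):
    h=cv2.cvtColor(im,cv2.COLOR_RGB2HSV);m=cv2.inRange(h,np.array(lo),np.array(hi))
    n,l,s,c=cv2.connectedComponentsWithStats(m)
    return [(s[i].tolist(),c[i].round(2).tolist()) for i in range(1,n) if s[i,4]>=amin]
E
python3 - <<'E'
from h import *
a=cv2.imread("pics/top0.png");b=cv2.imread("pics/side0.png")
f=lambda i,x,y,w,h:cv2.resize(i[y:y+h,x:x+w],None,fx=6,fy=6,interpolation=cv2.INTER_CUBIC)
cv2.imwrite("pics/topz.png",f(a,130,178,120,85));cv2.imwrite("pics/sidez.png",f(b,235,210,80,80))
for n,i in(("top",a),("side",b)):
    r=i[:,:,::-1].copy();
    if n=="top": W=(130,175,270,100)
    else: W=(235,150,95,140)
    x,y,w,h=W;r=np.ascontiguousarray(r[y:y+h,x:x+w])
    for c,lo,hi in(("red1",(0,150,90),(5,255,255)),("red2",(174,150,90),(180,255,255)),("green",(35,100,40),(75,255,255)),("yellow",(24,150,100),(32,255,255)),("orange",(10,210,180),(21,255,255))):
        print(n,c,[(s[:],[round(q[0]+x,2),round(q[1]+y,2)]) for s,q in blobs(r,lo,hi)])
E
```

```text
top red1 [([42, 63, 8, 6, 33], [175.36, 240.94])]
top red2 []
top green [([233, 48, 17, 21, 265], [371.26, 232.81])]
top yellow [([166, 48, 4, 4, 8], [297.38, 224.75]), ([194, 50, 20, 26, 344], [333.74, 238.02])]
top orange [([159, 41, 16, 16, 142], [296.87, 223.59])]
side red1 [([55, 90, 5, 5, 23], [291.83, 242.13])]
side red2 []
side green [([51, 11, 15, 11, 112], [293.15, 166.11])]
side yellow [([52, 21, 19, 14, 187], [295.76, 177.38])]
side orange [([42, 36, 13, 9, 76], [283.03, 190.33])]
```

View pics/topz.png

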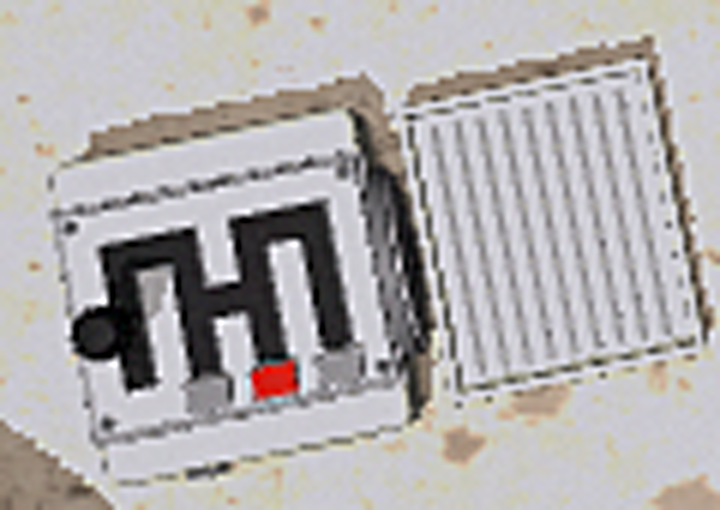

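View pics/sidez.png

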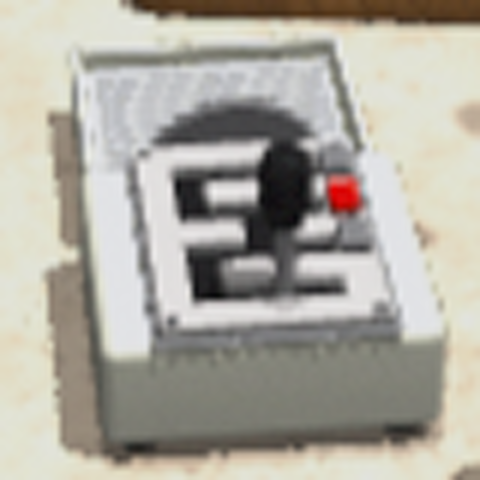

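The clips run grey, red, grey, with red at topz (274,380). So the wanted slot is the middle one, setting 2 (across 0.06). The knob is at topz (98,333) and sidez (285,187). Next I'll fit the slicer pose and locate the knob and lime.

```bash
python3 - <<'E'
from h import *
from scipy.spatial.transform import Rotation as Rn
px=lambda u,v:(130+(u+.5)/6-.5,178+(v+.5)/6-.5)
F=[((144,389),-33.5,125,.070),((102,248),33.5,132.5,.070),((326,203),33.5,27.5,.070),((208,393),-42,95,.077),((274,380),-42,65,.077),((339,367),-42,35,.077)]
W=np.array([onplane("top",px(*f[0]),f[3])[:2] for f in F]);S=np.array([[f[1],f[2]] for f in F])/1e3
a,b=S-S.mean(0),W-W.mean(0)
th=np.arctan2((a[:,0]*b[:,1]-a[:,1]*b[:,0]).sum(),(a*b).sum())
R=np.array([[np.cos(th),-np.sin(th)],[np.sin(th),np.cos(th)]]);o=W.mean(0)-R@S.mean(0)
print("th",th,"deg",np.degrees(th),"o",o);print("res mm",((W-(S@R.T+o))*1e3).round(1).tolist())
print("scale",np.linalg.norm(b)/np.linalg.norm(a))
sl=lambda P:(R.T@(np.array(P[:2])-o)*1e3).round(1)
for q in((405,115),(645,62),(708,342),(458,395)):print("tray rim",sl(onplane("top",px(*q),.042)))
k,e=cross((235+285.5/6-.5,210+187.5/6-.5),px(98,333));print("knob",k,e,sl(k),"top plane",sl(onplane("top",px(98,333),.141)))
rc,e=cross((291.83,242.13),(175.36,240.94));print("red",rc,e,sl(rc))
l,e=cross((293.15,166.11),(371.26,232.81));print("lime cross",l,e)
im=cv2.imread("pics/top0.png");h=cv2.cvtColor(im,cv2.COLOR_BGR2HSV)
m=cv2.inRange(h,(33,80,20),(78,255,255));m[:,:355]=0;m[:,388:]=0;m[:215]=0;m[250:]=0
c=max(cv2.findContours(m,0,1)[0],key=cv2.contourArea);print("rect",cv2.minAreaRect(c),"ell",cv2.fitEllipse(c))
M=cv2.moments(m,True);cc=(M['m10']/M['m00'],M['m01']/M['m00']);print("lime cen",cc,onplane("top",cc,.045),M['m00'])
(ex,ey),(w_,h_),an=cv2.fitEllipse(c)
an=np.radians(an+90)
for s in(-1,1):print(onplane("top",(ex+s*h_/2*np.cos(an),ey+s*h_/2*np.sin(an)),.045))
for n,p in(("lemon",(333.74,238.02)),):print(n,onplane("top",p,.049))
from workcell import telemetry
q=telemetry.get_obs()["tool_rot"];print(Rn.from_quat(np.r_[q[1:],q[0]]).as_matrix().round(3))
E
```

```text
th 0.22166465492117005 deg 12.700449194206838 o [0.50975854 0.12554031]
res mm [[0.0, -0.6], [-0.8, -1.4], [-1.4, 0.6], [0.9, 0.4], [0.7, 0.3], [0.6, 0.7]]
scale 0.9802150083626995
tray rim [ 66.5 -11.3]
tray rim [  68.7 -125.3]
tray rim [ -64.2 -128.3]
tray rim [-65.1 -10.7]
knob [0.47658668 0.24894826 0.12406155] 0.00138725357217484 [ -5.2 127.7] top plane [ -6.3 123.9]
red [0.45572252 0.18025247 0.07430333] 0.0013712122599401943 [-40.7  65.3]
lime cross [ 0.48901992 -0.35517525  0.04790814] 0.002323530461405212
rect ((371.25, 232.75), (16.970561981201172, 17.677669525146484), 45.0) ell ((371.1612548828125, 232.76475524902344), (16.192041397094727, 19.560482025146484), 178.96337890625)
lime cen (371.18518518518516, 232.77777777777777) [ 0.48789043 -0.35585583  0.045     ] 270.0
[ 0.46099246 -0.35640485  0.045     ]
[ 0.5149339  -0.35517194  0.045     ]
lemon [ 0.47131452 -0.25142957  0.049     ]
[[-0.901  0.435 -0.001]
 [ 0.435  0.901 -0.001]
 [ 0.    -0.002 -1.   ]]
```

Request:
send_rows --pt "0 0 0" --pt "0 0 0" --pt "0 0 0" --pt "0 0 0" --pt "0 0 0" --pt "0 0 0" --pt "-1.36 -2.27 0.3" --pt "-1.36 -2.27 0.3" --pt "-1.36 -2.27 0.3" --pt "-1.36 -2.27 0.3" --pt "-1.36 -2.27 0.3" --pt "-1.36 -2.27 0.3" --pt "-1.36 -2.27 0.3" --pt "-1.36 -2.27 0.3" --pt "-1.36 -2.27 0.3" --pt "-1.36 -2.27 0.3" --pt "-1.36 -2.27 0.3" --pt "-1.36 -2.27 0.3" --pt "-1.36 -2.27 0.3" --pt "0 0 0" --yaw '[-0.112, -0.112, -0.112, -0.112, -0.112, -0.112, 0, 0, 0, 0, 0, 0, 0, 0, 0, 0, 0, 0, 0, 0]' --claw '[5, 5, 5, 5, 5, 5, 5, 5, 5, 5, 5, 5, 5, 5, 5, 5, 5, 5, 5, 5]' --newtons 20

```text
time_s: 2.1
eef_pos: [0.4782, 0.2441, 0.1787]
tool_rot: [-0.0, -0.109, 0.994, -0.001]
force: [-0.2, 0.1, 0.6]
grip_width: 0.542
finger_force: 0.0
```

Request:
send_rows --pt "0.1 0.25 0" --pt "0 0 1.45" --pt "0 0 1.45" --pt "0 0 1.45" --pt "0 0 1.45" --pt "0 0 1.45" --pt "0 0 0" --pt "0 0 0" --pt "0 0 0" --pt "0 0 0" --pt "0 0 0" --yaw '[0, 0, 0, 0, 0, 0, 0, 0, 0, 0, 0]' --claw '[5, 5, 5, 5, 5, 5, 5, 2, 2, 2, 2]' --newtons 15

```text
time_s: 3.2
eef_pos: [0.4755, 0.2487, 0.1079]
tool_rot: [0.001, -0.111, 0.994, -0.0]
force: [0.3, -0.5, 1.4]
grip_width: 0.252
finger_force: 15.1
```

Request:
send_rows --pt "-0.4 0 0" --pt "-0.4 0 0" --pt "-0.4 0 0" --pt "-0.4 0 0" --pt "-0.4 0 0" --pt "-0.4 0 0" --pt "-0.4 0 0" --pt "-0.4 0 0" --pt "0 0 0" --yaw '[0, 0, 0, 0, 0, 0, 0, 0, 0]' --claw '[2, 2, 2, 2, 2, 2, 2, 2, 2]' --newtons 25

```text
time_s: 4.1
eef_pos: [0.5076, 0.256, 0.1076]
tool_rot: [0.001, -0.111, 0.994, 0.0]
force: [0.2, -0.3, 4.6]
grip_width: 0.249
finger_force: 25.0
```

```bash
cat >> h.py <<'E'
TH,O=0.22166,np.array([0.50976,0.12554])
def sl(P):
    c,s=np.cos(TH),np.sin(TH);return np.array([[c,s],[-s,c]])@(np.array(P[:2])-O)*1e3
def st():
    o=telemetry.get_obs();q=o["tool_rot"];f=o["force"]
    print("t",o["time_s"],"slicer xy",sl(o["eef_pos"]).round(1),"z",o["eef_pos"][2].round(4),"F slicer",(sl(O+np.array(f[:2]))/1e3).round(1),round(f[2],1),"yaw err",round(2*np.arctan2(-q[1],q[2])-TH,4),"grip",o["grip_width"],o["finger_force"])
E
python3 -c "from h import *;st()"
```

```text
t 4.1 slicer xy [ 26.6 127.8] z 0.1076 F slicer [ 0.2 -0.3] 4.6 yaw err 0.0003 grip 0.2492422934351953 25.000856457045302
```

Request:
send_rows --pt "-0.1 0 0" --pt "-0.1 0 0" --pt "0 0 0" --yaw '[0, 0, 0]' --claw '[2, 2, 2]'

```text
time_s: 4.4
eef_pos: [0.5087, 0.2563, 0.1075]
tool_rot: [0.0, -0.111, 0.994, 0.0]
force: [-0.2, -0.4, 4.6]
grip_width: 0.247
finger_force: 25.0
```

```bash
python3 -c "from h import *;st()"
```

```text
t 4.4 slicer xy [ 27.8 127.8] z 0.1075 F slicer [-0.3 -0.3] 4.6 yaw err 0.0004 grip 0.24714054875604038 25.000913286348805
```

Request:
send_rows --pt "0 -0.5 0" --pt "0 -0.5 0" --pt "0 0 0" --yaw '[0, 0, 0]' --claw '[2, 2, 2]'

```text
time_s: 4.7
eef_pos: [0.511, 0.2463, 0.1075]
tool_rot: [0.0, -0.111, 0.994, 0.0]
force: [-0.5, 0.0, 5.6]
grip_width: 0.249
finger_force: 25.0
```

```bash
python3 -c "from h import *;st()"
```

```text
t 4.7 slicer xy [ 27.8 117.5] z 0.1075 F slicer [-0.5  0.1] 5.6 yaw err 0.0 grip 0.2486990776418538 25.000823774607852
```

Request:
send_rows --pt "0 -0.5 0" --pt "0 -0.5 0" --pt "0 -0.5 0" --pt "0 -0.5 0" --pt "0 0 0" --yaw '[0, 0, 0, 0, 0]' --claw '[2, 2, 2, 2, 2]'

```text
time_s: 5.2
eef_pos: [0.5155, 0.2267, 0.1075]
tool_rot: [0.001, -0.111, 0.994, 0.0]
force: [0.1, 0.0, 5.0]
grip_width: 0.249
finger_force: 25.0
```

```bash
python3 -c "from h import *;st()"
```

```text
t 5.2 slicer xy [27.9 97.5] z 0.1075 F slicer [ 0.1 -0. ] 5.0 yaw err 0.0 grip 0.24901779200394578 25.00078414916061
```

Now in lane -30. Draw back toward x 28 (24 mm).

Request:
send_rows --pt "0.4 0 0" --pt "0.4 0 0" --pt "0.4 0 0" --pt "0.4 0 0" --pt "0.4 0 0" --pt "0.4 0 0" --pt "0 0 0" --yaw '[0, 0, 0, 0, 0, 0, 0]' --claw '[2, 2, 2, 2, 2, 2, 2]'

```text
time_s: 5.9
eef_pos: [0.492, 0.2214, 0.1078]
tool_rot: [0.001, -0.111, 0.994, -0.0]
force: [-0.4, -1.0, 5.8]
grip_width: 0.246
finger_force: 25.0
```

```bash
python3 -c "from h import *;st()"
```

```text
t 5.9 slicer xy [ 3.7 97.5] z 0.1078 F slicer [-0.6 -0.8] 5.8 yaw err 0.0006 grip 0.24584275123883134 25.000948263332248
```

Request:
send_rows --pt "0.1 -0.3 0" --pt "0 -0.3 0" --pt "0 -0.3 0" --pt "0 0 0" --yaw '[0, 0, 0, 0]' --claw '[2, 2, 2, 2]'

```text
time_s: 6.3
eef_pos: [0.4921, 0.2135, 0.1077]
tool_rot: [-0.0, -0.111, 0.994, 0.001]
force: [-2.6, 2.4, 8.8]
grip_width: 0.249
finger_force: 25.0
```

```bash
python3 -c "from h import *;st()"
```

```text
t 6.3 slicer xy [ 2.1 89.7] z 0.1077 F slicer [-2.  3.] 8.8 yaw err 0.0002 grip 0.24926649014654365 25.001458134502172
```

Request:
send_rows --pt "0.05 0 0" --pt "0.05 -0.3 0" --pt "0 -0.3 0" --pt "0 -0.3 0" --pt "0 0 0" --yaw '[0, 0, 0, 0, 0]' --claw '[2, 2, 2, 2, 2]'

```text
time_s: 6.8
eef_pos: [0.4936, 0.2039, 0.1077]
tool_rot: [0.0, -0.111, 0.994, 0.0]
force: [-1.5, 1.2, 7.3]
grip_width: 0.246
finger_force: 25.0
```

```bash
python3 -c "from h import *;st()"
```

```text
t 6.8 slicer xy [ 1.5 80. ] z 0.1077 F slicer [-1.2  1.5] 7.3 yaw err 0.0003 grip 0.24605491752761766 25.00111629604362
```

Passing freely (y 80). Continue to y about 67.6.

Request:
send_rows --pt "0.05 -0.4 0" --pt "0 -0.4 0" --pt "0 -0.4 0" --pt "0 0 0" --yaw '[0, 0, 0, 0]' --claw '[2, 2, 2, 2]'

```text
time_s: 7.2
eef_pos: [0.4963, 0.1918, 0.1078]
tool_rot: [0.001, -0.111, 0.994, 0.0]
force: [-0.2, 0.6, 6.5]
grip_width: 0.251
finger_force: 25.0
```

```bash
python3 -c "from h import *;st()"
```

```text
t 7.2 slicer xy [ 1.4 67.6] z 0.1078 F slicer [-0.1  0.6] 6.5 yaw err 0.0002 grip 0.25072831333238055 25.000977544113994
```

Request:
send_rows --pt "0.4 0 0" --pt "0.4 0 0" --pt "0.4 0 0" --pt "0.4 0 0" --pt "0.4 0 0" --pt "0.4 0 0" --pt "0.2 0 0" --pt "0 0 0" --yaw '[0, 0, 0, 0, 0, 0, 0, 0]' --claw '[2, 2, 2, 2, 2, 2, 2, 2]'

```text
time_s: 8.0
eef_pos: [0.4711, 0.1861, 0.1079]
tool_rot: [0.001, -0.111, 0.994, -0.0]
force: [0.2, -0.7, 6.7]
grip_width: 0.249
finger_force: 25.0
```

```bash
python3 -c "from h import *;st()"
```

```text
t 8.0 slicer xy [-24.4  67.5] z 0.1079 F slicer [ 0.  -0.7] 6.7 yaw err 0.0005 grip 0.24907328011652424 25.001076771877706
```

Request:
send_rows --pt "0.1 0 0" --pt "0.1 0 0" --pt "0.1 0 0" --pt "0 0 0" --yaw '[0, 0, 0, 0]' --claw '[2, 2, 2, 2]'

```text
time_s: 8.4
eef_pos: [0.4684, 0.1854, 0.1079]
tool_rot: [0.001, -0.111, 0.994, -0.0]
force: [0.7, -0.1, 6.1]
grip_width: 0.245
finger_force: 25.0
```

```bash
python3 -c "from h import *;st()"
```

```text
t 8.4 slicer xy [-27.1  67.5] z 0.1079 F slicer [ 0.7 -0.3] 6.1 yaw err 0.0005 grip 0.24549589089714366 25.001082160742953
```

Request:
send_rows --pt "0.1 0 0" --pt "0.1 0 0" --pt "0.1 0 0" --pt "0 0 0" --yaw '[0, 0, 0, 0]' --claw '[2, 2, 2, 2]'

```text
time_s: 8.8
eef_pos: [0.467, 0.1851, 0.1079]
tool_rot: [0.003, -0.111, 0.994, 0.0]
force: [6.7, 0.5, 2.9]
grip_width: 0.248
finger_force: 25.0
```

```bash
python3 -c "from h import *;st()"
```

```text
t 8.8 slicer xy [-28.7  67.5] z 0.1079 F slicer [ 6.7 -1. ] 2.9 yaw err 0.0003 grip 0.24756416923092436 25.00026328023523
```

Request:
send_rows --pt "0.1 0 0" --pt "0 0 0" --pt "0 0 0" --pt "0 0 0" --pt "0 0 0" --pt "0 0 -1" --pt "0 0 -2" --pt "0 0 -3" --pt "0 0 -3" --pt "0 0 0" --yaw '[0, 0, 0, 0, 0, 0, 0, 0, 0, 0]' --claw '[2, 2, 5, 5, 5, 5, 6.2, 6.2, 6.2, 6.2]'

```text
time_s: 9.8
eef_pos: [0.4658, 0.185, 0.2018]
tool_rot: [0.004, -0.111, 0.994, 0.0]
force: [-0.0, 0.3, -0.4]
grip_width: 0.666
finger_force: 0.0
```

```bash
python3 - <<'E'
from h import *
st();f=lambda i,x,y,w,h:cv2.resize(np.ascontiguousarray(i[y:y+h,x:x+w,::-1]),None,fx=5,fy=5,interpolation=cv2.INTER_CUBIC)
s,t=get_image("side"),get_image("top")
cv2.imwrite("pics/home.png",np.hstack([f(s,235,205,75,85),f(t,130,180,75,85)]))
E
```

```text
t 9.8 slicer xy [-29.8  67.7] z 0.2018 F slicer [0.1 0.3] -0.4 yaw err 0.0007 grip 0.6656151478276818 0.0
```

View pics/home.png

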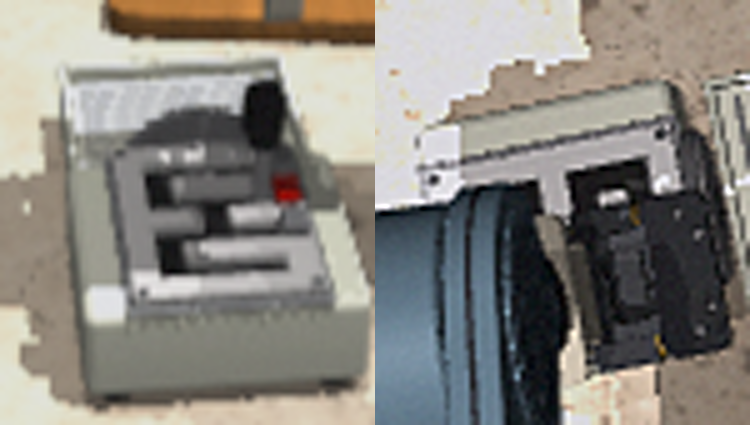

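The side view shows the knob at crop (263,113), i.e. px about (287.5,227.5), and the red clip at (287,188). The arm hides the gate in the top view. I'll check the knob numerically against each slot.

```bash
python3 - <<'E'
from h import *
R=np.array([[np.cos(TH),-np.sin(TH)],[np.sin(TH),np.cos(TH)]])
k0=np.array([-6,127.7]) # first knob seen at side px (282.4,241.0)
for x,y in((-6,127.7),(-28,97.7),(-28,67.7),(-28,37.7)):
    for z in(.125,.077):print((x,y,z),proj("side",np.r_[R@np.array([x,y])/1e3+O,z]).round(1))
print("seen",235+263.5/5-.5,205+113.5/5-.5)
E
```

```text
(-6, 127.7, 0.125) [282.7 240.4]
(-6, 127.7, 0.077) [282.4 255.8]
(-28, 97.7, 0.125) [289.6 233.4]
(-28, 97.7, 0.077) [289.2 248.6]
(-28, 67.7, 0.125) [287.9 227.1]
(-28, 67.7, 0.077) [287.6 242.1]
(-28, 37.7, 0.125) [286.4 221.1]
(-28, 37.7, 0.077) [286.1 235.9]
seen 287.2 227.2
```

The knob matches slot 2 at home: seen (287.2,227.2), predicted (287.9,227.1). Now to the lime.

Request:
send_rows --pt "0 0 0" --pt "0 0 0" --pt "-0.06 -3 0" --pt "-0.06 -3 0" --pt "-0.06 -3 0" --pt "-0.06 -3 0" --pt "-0.06 -3 0" --pt "-0.06 -3 0" --pt "-0.06 -3 0" --pt "-0.06 -3 0" --pt "-0.06 -3 0" --pt "-0.06 -3 0" --pt "-0.06 -3 0" --pt "-0.06 -3 0" --pt "-0.06 -3 0" --pt "-0.06 -3 0" --pt "-0.06 -3 0" --pt "-0.06 -3 0" --pt "-0.06 -3 0" --pt "0 -3 0" --yaw '[0.1, 0.1, 0, 0, 0, 0, 0, 0, 0, 0, 0, 0, 0, 0, 0, 0, 0, 0, 0, 0]' --claw '[6.6, 6.6, 6.6, 6.6, 6.6, 6.6, 6.6, 6.6, 6.6, 6.6, 6.6, 6.6, 6.6, 6.6, 6.6, 6.6, 6.6, 6.6, 6.6, 6.6]' --newtons 6

```text
time_s: 11.9
eef_pos: [0.4848, -0.3555, 0.1952]
tool_rot: [-0.001, -0.011, 1.0, 0.001]
force: [0.1, -0.7, 0.3]
grip_width: 0.71
finger_force: 0.0
```

Request:
send_rows --pt "0 0 0" --pt "0 0 0" --yaw '[0, 0]' --claw '[6.6, 6.6]'

```text
time_s: 12.1
eef_pos: [0.4847, -0.3547, 0.1953]
tool_rot: [-0.001, -0.01, 1.0, 0.002]
force: [1.3, 0.8, 0.2]
grip_width: 0.707
finger_force: 0.0
```

```bash
python3 - <<'E'
from h import *
st();p=telemetry.get_obs();print(p["eef_pos"],p["tool_rot"])
s,t=get_image("side"),get_image("top")
for i,(x,y,w,h) in((s,(235,150,95,70)),(t,(280,190,110,80))):
    print([(c[0]+x,c[1]+y,b[4]) for b,c in blobs(np.ascontiguousarray(i[y:y+h,x:x+w]),(35,100,40),(75,255,255))])
f=lambda i,x,y,w,h:cv2.resize(np.ascontiguousarray(i[y:y+h,x:x+w,::-1]),None,fx=4,fy=4,interpolation=cv2.INTER_CUBIC)
cv2.imwrite("pics/lime1.png",np.hstack([f(s,240,120,95,110),f(t,270,185,100,110)]))
E
```

```text
t 12.1 slicer xy [-130. -463.] z 0.1953 F slicer [1.4 0.5] 0.2 yaw err -0.2008 grip 0.7074868186100907 0.0
[ 0.48470672 -0.3546748   0.19528934] [-0.0011417  -0.01042252  0.99994387  0.00152447]
[(293.19, 166.17000000000002, 114)]
[]
```

View pics/lime1.png

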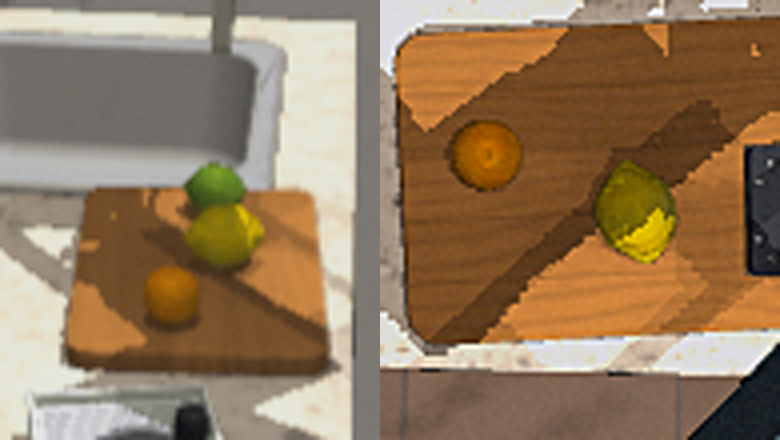

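The side view shows the lime unmoved at (293,166), clear of the lemon, with the gripper above it. Descend and grip gently.

Request:
send_rows --pt "-0.35 -0.1 2.2" --pt "0 0 2.2" --pt "0 0 2.2" --pt "0 0 2.2" --pt "0 0 2.2" --pt "0 0 2.2" --pt "0 0 1.5" --pt "0 0 1.2" --pt "0 0 0.8" --pt "0 0 0" --pt "0 0 0" --pt "0 0 0" --pt "0 0 0" --pt "0 0 0" --pt "0 0 0" --pt "0 0 0" --yaw '[0, 0, 0, 0, 0, 0, 0, 0, 0, 0, 0, 0, 0, 0, 0, 0]' --claw '[6.6, 6.6, 6.6, 6.6, 6.6, 6.6, 6.6, 6.6, 6.6, 6.6, 5.8, 5.2, 4.8, 4.2, 4.2, 4.2]' --newtons 8

```text
time_s: 13.8
eef_pos: [0.4894, -0.3563, 0.0308]
tool_rot: [0.0, -0.011, 1.0, -0.0]
force: [-0.5, 1.2, 4.7]
grip_width: 0.499
finger_force: 8.0
```

Request:
send_rows --pt "0 0 -0.5" --pt "0 0 -0.8" --pt "0 0 -1" --pt "0 0 -1.5" --pt "0 0 -2" --pt "0 0 -2" --pt "0 0 -2" --pt "0 0 -2" --pt "0 0 -1" --pt "0 0 0" --yaw '[0, 0, 0, 0, 0, 0, 0, 0, 0, 0]' --claw '[4.2, 4.2, 4.2, 4.2, 4.2, 4.2, 4.2, 4.2, 4.2, 4.2]' --newtons 10

```text
time_s: 14.8
eef_pos: [0.4899, -0.3569, 0.1603]
tool_rot: [0.001, -0.011, 1.0, -0.001]
force: [0.3, -0.6, -0.6]
grip_width: 0.496
finger_force: 10.0
```

```bash
python3 - <<'E'
from h import *
st();p=telemetry.get_obs();print(p["eef_pos"],p["tool_rot"])
s=get_image("side")
cv2.imwrite("pics/lift.png",cv2.resize(np.ascontiguousarray(s[110:220,240:335,::-1]),None,fx=4,fy=4,interpolation=cv2.INTER_CUBIC))
x,y=235,110
for b,c in blobs(np.ascontiguousarray(s[y:220,x:330]),(35,100,30),(75,255,255)):print(c[0]+x,c[1]+y,b)
for z in(.165,.17,.16):print(z,proj("side",np.r_[p["eef_pos"][:2],z]))
R=np.array([[np.cos(TH),-np.sin(TH)],[np.sin(TH),np.cos(TH)]]);print("tray",R@[.001,-.068]+O)
E
```

```text
t 14.8 slicer xy [-125.4 -466.2] z 0.1603 F slicer [ 0.2 -0.7] -0.6 yaw err -0.1994 grip 0.4961732115728175 9.999949493212625
[ 0.48990378 -0.35685098  0.16025081] [ 0.00129769 -0.01112033  0.99993632 -0.00141572]
298.56 134.4 [61, 19, 6, 12, 43]
288.88 134.27 [52, 20, 4, 9, 26]
0.165 [294.08767586 136.76052792]
0.17 [294.12439573 135.47304454]
0.16 [294.05105986 138.04436924]
tray [0.52568529 0.05942355]
```

View pics/lift.png

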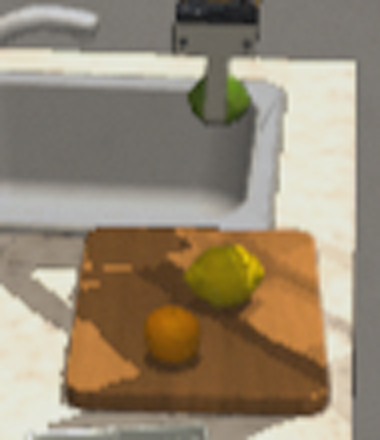

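The lime is held at crop (218,98) and the lemon and mandarin are undisturbed. Carry it to the tray.

Request:
send_rows --pt "-0.1 1.2 0" --pt "-0.2 2 0" --pt "-0.3 2.6 0" --pt "-0.3 2.7 0" --pt "-0.3 2.8 0" --pt "-0.3 2.8 0" --pt "-0.3 2.8 0" --pt "-0.3 2.8 0" --pt "-0.3 2.8 0" --pt "-0.3 2.8 0" --pt "-0.3 2.8 0" --pt "-0.3 2.8 0" --pt "-0.3 2.8 0" --pt "-0.3 2.8 0" --pt "-0.3 2.6 0" --pt "-0.2 1.7 0" --pt "-0.1 0.7 0" --pt "0 0 0" --pt "0 0 0" --yaw '[0, 0, 0, 0, 0, 0, 0, 0, 0, 0, 0, 0, 0, -0.05, -0.05, -0.05, -0.05, 0, 0]' --claw '[4.2, 4.2, 4.2, 4.2, 4.2, 4.2, 4.2, 4.2, 4.2, 4.2, 4.2, 4.2, 4.2, 4.2, 4.2, 4.2, 4.2, 4.2, 4.2]'

```text
time_s: 16.75
eef_pos: [0.5198, 0.0609, 0.1576]
tool_rot: [-0.001, -0.111, 0.994, 0.0]
force: [0.0, -0.2, -0.3]
grip_width: 0.498
finger_force: 10.0
```

```bash
python3 - <<'E'
from h import *
st()
s,t=get_image("side"),get_image("top")
f=lambda i,x,y,w,h:cv2.resize(np.ascontiguousarray(i[y:y+h,x:x+w,::-1]),None,fx=4,fy=4,interpolation=cv2.INTER_CUBIC)
cv2.imwrite("pics/over.png",np.hstack([f(s,235,160,90,130),f(t,150,150,100,130)]))
E
```

```text
t 16.75 slicer xy [ -4.4 -65.2] z 0.1576 F slicer [-0.  -0.2] -0.3 yaw err 0.0005 grip 0.49803557709532936 9.999887662706897
```

View pics/over.png

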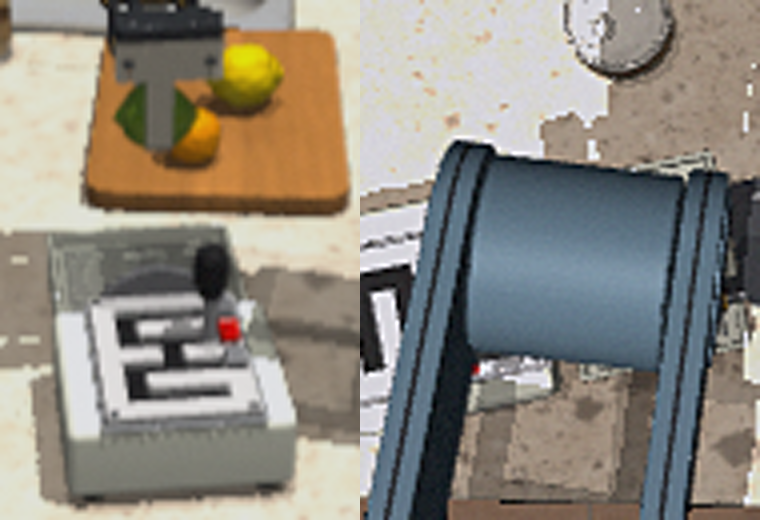

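The knob is still home and the lime is above the tray. Centre it and lower to just above the floor.

Request:
send_rows --pt "-0.25 -0.15 0" --pt "-0.25 -0.15 1" --pt "0 0 1.7" --pt "0 0 1.7" --pt "0 0 1.7" --pt "0 0 1.7" --pt "0 0 1.5" --pt "0 0 0.9" --pt "0 0 0.5" --pt "0 0 0.3" --pt "0 0 0.2" --pt "0 0 0" --yaw '[0, 0, 0, 0, 0, 0, 0, 0, 0, 0, 0, 0]' --claw '[4.2, 4.2, 4.2, 4.2, 4.2, 4.2, 4.2, 4.2, 4.2, 4.2, 4.2, 4.2]'

```text
time_s: 18.05
eef_pos: [0.5266, 0.0582, 0.0464]
tool_rot: [0.0, -0.111, 0.994, -0.0]
force: [0.6, -1.2, -1.5]
grip_width: 0.497
finger_force: 10.0
```

```bash
python3 -c "from h import *;st()"
```

```text
t 18.05 slicer xy [  1.6 -69.4] z 0.0464 F slicer [ 0.4 -1.3] -1.5 yaw err 0.0005 grip 0.49656924023792426 9.99987984308973
```

Request:
send_rows --pt "0 0 0.1" --pt "0 0 0.1" --pt "0 0 0.1" --pt "0 0 0.1" --pt "0 0 0.1" --pt "0 0 0" --yaw '[0, 0, 0, 0, 0, 0]' --claw '[4.2, 4.2, 4.2, 4.2, 4.2, 4.2]'

```text
time_s: 18.65
eef_pos: [0.5263, 0.0582, 0.041]
tool_rot: [-0.0, -0.111, 0.994, 0.0]
force: [-0.1, -0.2, -0.1]
grip_width: 0.501
finger_force: 10.0
```

```bash
python3 -c "from h import *;st()"
```

```text
t 18.65 slicer xy [  1.3 -69.3] z 0.041 F slicer [-0.1 -0.2] -0.1 yaw err 0.0005 grip 0.5010992957988329 9.999997622799128
```

Request:
send_rows --pt "0 0 0.05" --pt "0 0 0.05" --pt "0 0 0" --yaw '[0, 0, 0]' --claw '[4.2, 4.2, 4.2]'

```text
time_s: 18.95
eef_pos: [0.5263, 0.0582, 0.0401]
tool_rot: [-0.0, -0.111, 0.994, 0.0]
force: [0.0, 0.6, -0.7]
grip_width: 0.497
finger_force: 10.0
```

```bash
python3 -c "from h import *;st()"
```

```text
t 18.95 slicer xy [  1.3 -69.3] z 0.0401 F slicer [0.1 0.6] -0.7 yaw err 0.0006 grip 0.49716349014845507 9.999941977439448
```

Request:
send_rows --pt "0 0 0.05" --pt "0 0 0.05" --pt "0 0 0" --pt "0 0 0" --yaw '[0, 0, 0, 0]' --claw '[4.2, 4.2, 4.2, 4.2]'

```text
time_s: 19.35
eef_pos: [0.5265, 0.0582, 0.0398]
tool_rot: [0.0, -0.111, 0.994, -0.0]
force: [-1.7, -0.5, 5.9]
grip_width: 0.5
finger_force: 10.0
```

Request:
send_rows --pt "0 0 0.05" --pt "0 0 0" --pt "0 0 0" --yaw '[0, 0, 0]' --claw '[4.2, 4.2, 4.2]'

```text
time_s: 19.65
eef_pos: [0.5265, 0.0582, 0.0398]
tool_rot: [0.0, -0.111, 0.994, -0.0]
force: [-3.1, -0.0, 9.9]
grip_width: 0.497
finger_force: 10.0
```

Request:
send_rows --pt "0 0 -0.05" --pt "0 0 -0.03" --pt "0 0 0" --pt "0 0 0" --pt "0 0 0" --pt "0 0 0" --pt "0 0 0" --pt "0 0 0" --pt "0 0 0" --yaw '[0, 0, 0, 0, 0, 0, 0, 0, 0]' --claw '[4.2, 4.2, 4.75, 4.9, 5.1, 5.4, 5.8, 5.8, 5.8]' --newtons 5

```text
time_s: 20.55
eef_pos: [0.5264, 0.0582, 0.0394]
tool_rot: [-0.0, -0.111, 0.994, -0.0]
force: [-0.5, 0.0, 0.2]
grip_width: 0.623
finger_force: 0.0
```

Request:
send_rows --pt "0 0 -0.3" --pt "0 0 -0.7" --pt "0 0 -1" --pt "0 0 -2" --pt "0 0 -3" --pt "0 0 -3" --pt "0 0 -3" --pt "0 0 -3" --pt "0 0 0" --pt "0 0 0" --yaw '[0, 0, 0, 0, 0, 0, 0, 0, 0, 0]' --claw '[5.8, 5.8, 5.8, 5.8, 5.8, 5.8, 5.8, 5.8, 5.8, 5.8]'

```text
time_s: 21.55
eef_pos: [0.5267, 0.0582, 0.2006]
tool_rot: [0.001, -0.111, 0.994, -0.0]
force: [0.2, -0.6, -0.2]
grip_width: 0.626
finger_force: 0.0
```

Request:
send_rows --pt "0 -2 -0.5" --pt "0 -2.5 -0.5" --pt "0 -2.5 -0.5" --pt "0 -2.5 0" --pt "0 -2.5 0" --pt "0 -2.5 0" --pt "0 -2.5 0" --pt "0 0 0" --yaw '[0, 0, 0, 0, 0, 0, 0, 0]' --claw '[5.8, 5.8, 5.8, 5.8, 5.8, 5.8, 5.8, 5.8]'

```text
time_s: 22.35
eef_pos: [0.5635, -0.1101, 0.2126]
tool_rot: [-0.001, -0.109, 0.994, 0.0]
force: [0.1, 0.5, -0.3]
grip_width: 0.622
finger_force: 0.0
```

```bash
python3 - <<'E'
from h import *
st()
s,t=get_image("side"),get_image("top")
f=lambda i,x,y,w,h:cv2.resize(np.ascontiguousarray(i[y:y+h,x:x+w,::-1]),None,fx=4,fy=4,interpolation=cv2.INTER_CUBIC)
cv2.imwrite("pics/end.png",np.hstack([f(s,195,160,120,130),f(t,130,140,80,130)]))
x,y=235,150
for b,c in blobs(np.ascontiguousarray(s[y:280,x:330]),(35,90,30),(75,255,255)):print("side",c[0]+x,c[1]+y,b);print(sl(onplane("side",(c[0]+x,c[1]+y),.056)))
E
```

```text
t 22.35 slicer xy [   0.6 -241.7] z 0.2126 F slicer [0.2 0.5] -0.3 yaw err -0.0024 grip 0.6222267772185773 0.0
side 271.05 220.87 [27, 65, 19, 13, 179]
[  1.04607284 -76.78540631]
```

View pics/end.png

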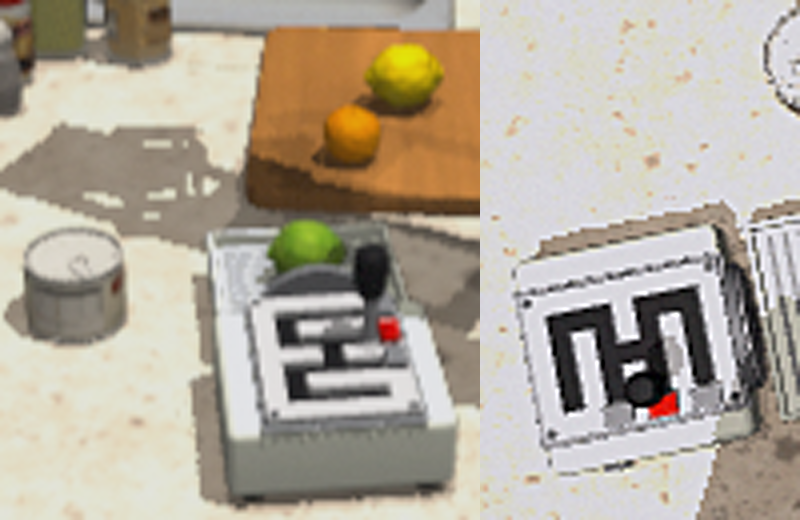

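The lime rests in the tray at crop (307,245), the knob stands at the red clip's slot, and the tin, lemon and mandarin are in place. I'll hand it in.

```bash
python3 - <<'E'
from h import *
print(sl(onplane("top",(171.1,236.9),.141)))
from workcell import finish_job
print(finish_job())
E
```

```text
[-28.49180192  62.93928114]
the job is handed in; nothing more can be done
None
```

The job is handed in: the lever is fully home in the red-marked slot (setting 2), the lime rests in the feed tray, and the lemon, mandarin and tin are where they were, at about 22 s of the 67 s allowed.

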